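# Heft the dishes and bring the iron ball to the pot

### The arm

A 7-joint arm with a two-finger parallel gripper is mounted at the origin on a cart in front of the work surface, level with it; the furniture and walls round the work are solid. World frame = base frame: x ahead of the robot, y to its left, z up, the work surface at z = 0. Lengths are in m, angles in rad, forces in N, time in s.
With the tool pointing down it reaches from about 0.35 to 0.9 m from the base axis. Payload 19.9 kg.
Tool frame: the origin (TCP) lies at the centre of the arm's flange, where the gripper is bolted on; the fingertips stand 199 mm ahead of it and the grasp point (between the pads) lies 180 mm ahead of it; x points along the fingers, z is the direction in which the jaws open and shut, and the axes are right-handed (so a half turn about x gives the same grasp; the last joint's range is limited). The gripper opens to 94 mm and grips with 3 to 60 N. Pads are 16 mm wide; open, the fingers measure 119 mm over their backs; the gripper's body (75 mm by 177 mm) begins 78 mm behind the grasp point.
Start: joints at [-0.042, 0.417, -0.01, 1.614, 0.005, 1.111, -0.053], TCP at [0.625, 0, 0.405] pointing down, gripper open.
Joint ranges: [-2.81, 2.81], [-0.39, 2.02], [-1.27, 1.25], [0.06, 2.57], [-1.19, 4.33], [0.19, 2], [-2.82, 2.82]. Speed limits (rad/s): [1.89, 1.89, 2.39, 2.39, 3.01, 3.01, 3.01].

### API

Orientations are given as a rotation vector (axis times angle).
In Python, from plant import r gives the robot as it stands. The module is installed in compiled form; this text tells all that it offers.
- The arm moves only by the tool send_rows, never from a script. Its argument "targets" is a list of rows, each an object of numbers: "grip": the closure, from 0 (fully open) to 1 (shut); "x", "y", "z": the shift along the tool's x, y, z in m; "yaw": the turn about the tool's x in degrees. A call has 1 to 20 rows; each row is the pose to reach, as a shift and turn from the pose commanded when the call began, along the tool's axes at that moment; what a row does not reach only later rows make up. A row lasts 1/10 s, in which the tool goes at most 50 mm and 8.59 degrees, less where a joint would pass 70% of its speed; a pose out of reach is approached as far as the arm can. A call with a gripper value outside its range is refused whole. The fingers move at their own pace and stop on an object; "grip_force" is the grip in N (left out, the last holds). Time passes only in rows, so rows that repeat a pose let the fingers close. It gives the time, the measured TCP pose, the force and the opening at its end, in the units of the state.
- r.get_obs(): the state, without advancing time (a new reading comes with each control period).
- r.read_camera(name): name is "scene" or "side" or "wrist"; returns the picture (384x512x3 uint8, red, green, blue); there is no depth.
- r.get_calibration(name): a dict with "fx", "fy", "cx", "cy" (pixels), "rvec" (rotation vector, rad) and "tvec" (3), from world to camera coordinates, as OpenCV has them. Camera axes: x right, y down, z forward; pixel columns grow to the right and rows downward; lengths in m; the calibration is good to about 2 mm. A picture is of the moment at which its call begins: read the wrist's pose just before it. get_calibration takes no time and is no camera call; for the wrist camera it gives the pose at the moment of the call.
- r.finish_job(): hands the job in, once; it reports no verdict.
The state is a dict: "time_s": time; "joint_pos": joint angles; "joint_vel": joint speeds; "joint_efforts": joint torques, N m; "ee_pos": TCP position; "orientation": TCP orientation; "ft_force": force on the tool from outside, world axes, zero at the start; "torque": the same for the moment, N m; "grip_width": finger opening in m.
Only numpy, scipy, OpenCV 4.12 (cv2) and the standard library are available. Lean on these libraries where they do the work, as an engineer would, in place of code of your own. Each camera call takes 0.05 s, during which the arm holds its last target. There are 200 camera calls.

### The job

Two handled dishes each carry a loose ball; the balls look the same, but one is solid iron, meant for the soup pot, and the other is hollow: find the heavy one by its weight, and set the other dish, if you lifted it, back down where it stood. Lift the heavy dish by its handle, turn it about a quarter turn so that its pouring lip points at the middle of the open pot, and finish still holding it there, steady and level with the ball in its middle: close beside the pot on its right, opposite the middle between the two pot handles, the whole dish a few centimetres higher than the pot rim. No ball may ever roll to a rim, nothing may bump the pot, and the tea box and the spice jar stay where they are.

Things in the scene. Friction and masses are not known exactly. Their poses are not given: they have to be found in the camera images.
- dish_white: White round dish, 164 mm across, 26 mm high, 0.2 kg (within 8 %), on a 90 mm foot. A handle bridges it along its y: posts 79 mm either side of the middle, top 102 mm above the underside. A pouring lip sticks out at +x, to 100 mm from the middle. Origin: centre of the underside; x towards the lip, z up. At the start the lip points roughly away from the robot.
- dish_white_grip (a point): Centre of the white dish's grip bar, 95 mm above the underside, straight above the dish's middle; axes as the dish's. The level dark-wood bar is 14 mm thick (x), 14 mm high, 90 mm long (y). Take it here from above, fingers closing along x; the ball's top is 42 mm below this point.
- dish_white_bowl (a point): Where the ball's centre belongs in the white dish: on its axis, 31 mm above the underside; axes as the dish's. The inside is a shallow cone (7 degrees) with an almost flat spot some 24 mm wide in the middle, so the ball rolls off if the dish is tilted or jerked.
- dish_blue: Blue round dish, 164 mm across, 26 mm high, 0.2 kg (within 8 %), on a 90 mm foot. A handle bridges it along its y: posts 79 mm either side of the middle, top 102 mm above the underside. A pouring lip sticks out at +x, to 100 mm from the middle. Origin: centre of the underside; x towards the lip, z up. At the start the lip points roughly away from the robot.
- dish_blue_grip (a point): Centre of the blue dish's grip bar, 95 mm above the underside, straight above the dish's middle; axes as the dish's. The level dark-wood bar is 14 mm thick (x), 14 mm high, 90 mm long (y). Take it here from above, fingers closing along x; the ball's top is 42 mm below this point.
- dish_blue_bowl (a point): Where the ball's centre belongs in the blue dish: on its axis, 31 mm above the underside; axes as the dish's. The inside is a shallow cone (7 degrees) with an almost flat spot some 24 mm wide in the middle, so the ball rolls off if the dish is tilted or jerked.
- ball_1: A smooth dark steel-coloured ball, 44 mm in diameter with a thin seam ring, origin at its centre, lying loose in one of the dishes. The two balls look the same; one weighs about 0.35 kg, the other about 0.05 kg, and either dish may carry either one.
- ball_2: A smooth dark steel-coloured ball, 44 mm in diameter with a thin seam ring, origin at its centre, lying loose in one of the dishes. The two balls look the same; one weighs about 0.35 kg, the other about 0.05 kg, and either dish may carry either one.
- pot_mouth (a point): Centre of the mouth of the open steel pot (no lid on it) on the hob, left of the dishes: 224 mm across the wall, rim 110 mm above its own base and about 117 mm above the worktop. Fixed. Two handles reach 160 mm from the centre along +y and -y, roughly to the front and back of the worktop; x points left, away from the dishes: the pot's right side is -x.
- pot: The pot itself, origin at the centre of its base, axes as its mouth's.
- tea_box_mid (a point): Middle of a red-brown tea box, 102 x 53 x 60 mm, a bystander behind the dishes on the right.
- spice_jar_mid (a point): Middle of a spice jar with a red cap, 42 mm across and 108 mm high, a bystander behind the dishes.
Mind the look-alikes: they are no part of the job. Leave any brown or white look-alike of the ball_1 alone.

How it is judged:
On the way:
1. the dish with the solid iron ball is lifted clear of the worktop with the ball in its middle (((height (world z) of dish_white_bowl above 0.05 m and contact force between ball_1 and dish_white above 2 N and distance between ball_1 and dish_white_bowl below 0.03 m) or (height (world z) of dish_white_bowl above 0.05 m and contact force between ball_2 and dish_white above 2 N and distance between ball_2 and dish_white_bowl below 0.03 m) or (height (world z) of dish_blue_bowl above 0.05 m and contact force between ball_1 and dish_blue above 2 N and distance between ball_1 and dish_blue_bowl below 0.03 m) or (height (world z) of dish_blue_bowl above 0.05 m and contact force between ball_2 and dish_blue above 2 N and distance between ball_2 and dish_blue_bowl below 0.03 m))), for 0.2 s.
At the end, for the whole second after the job is handed in: Heavy dish in the fingers, at rest, underside 130+ mm up, tilt < 0.1 rad, ball within 20 mm of its middle; 190-340 mm right of the pot centre, within 70 mm of the line midway between the handles, lip line within 70 mm of the pot centre. Other dish upright within 60 mm of its start, ball inside (((contact force between ball_1 and dish_white above 2 N and distance between ball_1 and dish_white_bowl below 0.02 m and height (world z) of dish_white_bowl above 0.161 m and angle between dish_white_bowl's own z axis and vertical below 0.1 rad and x of dish_white_bowl in the frame of pot_mouth between -0.34 and -0.19 m and y of dish_white_bowl in the frame of pot_mouth between -0.07 and 0.07 m and x of pot_mouth in the frame of dish_white_bowl above 0.15 m and y of pot_mouth in the frame of dish_white_bowl between -0.07 and 0.07 m and contact force between the fingers and dish_white above 1 N and contact force between dish_white and pot below 0.3 N and contact force between dish_white and dish_blue below 0.3 N and linear speed of dish_white below 0.03 m/s and distance between ball_2 and dish_blue_bowl below 0.04 m and height (world z) of dish_blue_bowl below 0.036 m and angle between dish_blue_bowl's own z axis and vertical below 0.06 rad and distance of dish_blue_bowl from where it was at the start of the episode below 0.06 m) or (contact force between ball_2 and dish_white above 2 N and distance between ball_2 and dish_white_bowl below 0.02 m and height (world z) of dish_white_bowl above 0.161 m and angle between dish_white_bowl's own z axis and vertical below 0.1 rad and x of dish_white_bowl in the frame of pot_mouth between -0.34 and -0.19 m and y of dish_white_bowl in the frame of pot_mouth between -0.07 and 0.07 m and x of pot_mouth in the frame of dish_white_bowl above 0.15 m and y of pot_mouth in the frame of dish_white_bowl between -0.07 and 0.07 m and contact force between the fingers and dish_white above 1 N and contact force between dish_white and pot below 0.3 N and contact force between dish_white and dish_blue below 0.3 N and linear speed of dish_white below 0.03 m/s and distance between ball_1 and dish_blue_bowl below 0.04 m and height (world z) of dish_blue_bowl below 0.036 m and angle between dish_blue_bowl's own z axis and vertical below 0.06 rad and distance of dish_blue_bowl from where it was at the start of the episode below 0.06 m) or (contact force between ball_1 and dish_blue above 2 N and distance between ball_1 and dish_blue_bowl below 0.02 m and height (world z) of dish_blue_bowl above 0.161 m and angle between dish_blue_bowl's own z axis and vertical below 0.1 rad and x of dish_blue_bowl in the frame of pot_mouth between -0.34 and -0.19 m and y of dish_blue_bowl in the frame of pot_mouth between -0.07 and 0.07 m and x of pot_mouth in the frame of dish_blue_bowl above 0.15 m and y of pot_mouth in the frame of dish_blue_bowl between -0.07 and 0.07 m and contact force between the fingers and dish_blue above 1 N and contact force between dish_blue and pot below 0.3 N and contact force between dish_blue and dish_white below 0.3 N and linear speed of dish_blue below 0.03 m/s and distance between ball_2 and dish_white_bowl below 0.04 m and height (world z) of dish_white_bowl below 0.036 m and angle between dish_white_bowl's own z axis and vertical below 0.06 rad and distance of dish_white_bowl from where it was at the start of the episode below 0.06 m) or (contact force between ball_2 and dish_blue above 2 N and distance between ball_2 and dish_blue_bowl below 0.02 m and height (world z) of dish_blue_bowl above 0.161 m and angle between dish_blue_bowl's own z axis and vertical below 0.1 rad and x of dish_blue_bowl in the frame of pot_mouth between -0.34 and -0.19 m and y of dish_blue_bowl in the frame of pot_mouth between -0.07 and 0.07 m and x of pot_mouth in the frame of dish_blue_bowl above 0.15 m and y of pot_mouth in the frame of dish_blue_bowl between -0.07 and 0.07 m and contact force between the fingers and dish_blue above 1 N and contact force between dish_blue and pot below 0.3 N and contact force between dish_blue and dish_white below 0.3 N and linear speed of dish_blue below 0.03 m/s and distance between ball_1 and dish_white_bowl below 0.04 m and height (world z) of dish_white_bowl below 0.036 m and angle between dish_white_bowl's own z axis and vertical below 0.06 rad and distance of dish_white_bowl from where it was at the start of the episode below 0.06 m))); the arm keeps its last pose, push and grip.
It fails at once if a ball rolls to a rim or out of its dish (more than 40 mm from the middle) (not (distance between ball_1 and dish_white_bowl below 0.04 m or distance between ball_1 and dish_blue_bowl below 0.04 m) or not (distance between ball_2 and dish_white_bowl below 0.04 m or distance between ball_2 and dish_blue_bowl below 0.04 m)).
It fails at once if the tea box or the spice jar is knocked (moved more than 30 mm) (distance of any of tea_box_mid, spice_jar_mid from where it was at the start of the episode above 0.03 m).
It fails at once if the pot is bumped by the arm or a dish (over 3 N) (contact force between pot and the arm above 3 N or contact force between pot and the fingers above 3 N or contact force between pot and dish_white above 3 N or contact force between pot and dish_blue above 3 N).
It also fails if it takes over 72 s, if anything falls off the work surface, if the arm or the gripper's body presses on something with over 40 N, if the wrist force passes 120 N, or if a joint passes its speed limit or range.

## Working session

There is one attempt and no reset: what is moved stays moved. The work goes in short steps, Python scripts to look and compute and a tool call to move; the robot and the scene stay as the last step left them, time stands still between calls to the robot, and variables do not carry over. Pictures are saved under pics/ and viewed, about 8 in all and at most 12, crops included, and the job is handed in when it is done.

Besides the shell and the picture viewer there is one more tool, called after "Request:" as name(argument=value, ...), one argument or row to a line, values as JSON. send_rows: Moves the arm, as the interface text tells. Its arguments: {"type":"object","properties":{"targets":{"type":"array","items":{"type":"object","properties":{"grip":{"type":"number"},"x":{"type":"number"},"y":{"type":"number"},"z":{"type":"number"},"yaw":{"type":"number"}}}},"grip_force":{"type":"number"}},"required":["targets"]}

```bash
mkdir -p pics
cat > h.py <<'E'
import numpy as np, cv2
from plant import r
def cam(n):
    c=r.get_calibration(n); K=np.array([[c['fx'],0,c['cx']],[0,c['fy'],c['cy']],[0,0,1.]])
    R=cv2.Rodrigues(np.array(c['rvec'],float))[0]; t=np.array(c['tvec'],float).ravel()
    return K,R,t
def ray(C,uv):
    K,R,t=C; d=R.T@np.linalg.inv(K)@np.array([uv[0],uv[1],1.]); return -R.T@t,d
def plane(C,uv,z):
    o,d=ray(C,uv); return o+d*(z-o[2])/d[2]
def tri(C1,a,C2,b):
    o1,d1=ray(C1,a);o2,d2=ray(C2,b)
    s=np.linalg.lstsq(np.c_[d1,-d2],o2-o1,rcond=None)[0]
    p,q=o1+s[0]*d1,o2+s[1]*d2
    return (p+q)/2,np.linalg.norm(p-q)
def proj(C,p):
    K,R,t=C; q=K@(R@np.array(p,float)+t); return q[:2]/q[2]
def shot(n,f):
    C=cam(n); im=r.read_camera(n); cv2.imwrite('pics/'+f,im[:,:,::-1]); return C,im
E
python3 - <<'E'
from h import *
for n in('scene','side','wrist'):
    C,im=shot(n,n+'0.png'); print(n,C[0][0,0],-C[1].T@C[2],C[1][2])
o=r.get_obs(); print(o)
a,b,c=[cv2.imread(f'pics/{n}0.png') for n in('scene','side','wrist')]
print(cv2.Rodrigues(np.array(o['orientation'],float))[0])
E
```

```text
scene 487.03255797131385 [-0.23430725  0.9758497   0.70873813] [ 0.63574069 -0.62699655 -0.45023228]
side 483.61860857980486 [-0.61792462 -0.61987095  0.7481561 ] [ 0.78233402  0.47471242 -0.40323889]
wrist 297.4480827930132 [0.62429777 0.07790974 0.38306052] [-8.39847644e-04 -2.69687053e-01 -9.62947656e-01]
{'time_s': 0.15, 'joint_pos': array([-0.04155644,  0.41781523, -0.01030441,  1.61398996,  0.00468728,
        1.11065295, -0.05299162]), 'joint_vel': array([-0.00052683, -0.00214722, -0.00068742, -0.00078713, -0.00043206,
        0.00051477, -0.00022179]), 'joint_efforts': array([ 7.99236568e-04, -8.51532197e+01,  6.39362633e-01, -4.26137459e+01,
       -4.88919730e-02,  1.71691604e-02,  1.51774425e-04]), 'ee_pos': array([6.24915447e-01, 4.51911312e-05, 4.04201712e-01]), 'orientation': array([-1.01640975e-04,  1.57163570e+00,  5.07552926e-06]), 'ft_force': array([ 0.43295662,  0.03383745, -0.3671254 ]), 'torque': array([-0.01313323, -0.04947617, -0.00604278]), 'grip_width': 0.09395812887579706}
[[-8.39372484e-04 -6.79558352e-05  9.99999645e-01]
 [-6.14969244e-05  9.99999996e-01  6.79042402e-05]
 [-9.99999646e-01 -6.14399056e-05 -8.39376660e-04]]
```

View pics/scene0.png

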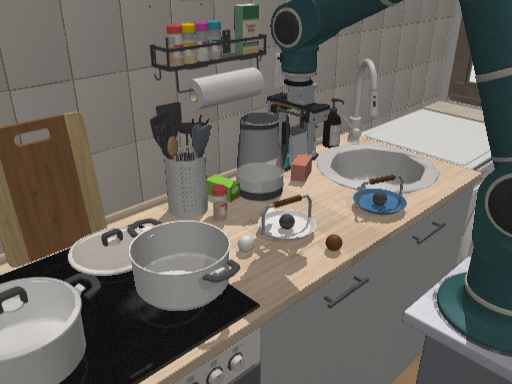

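View pics/side0.png

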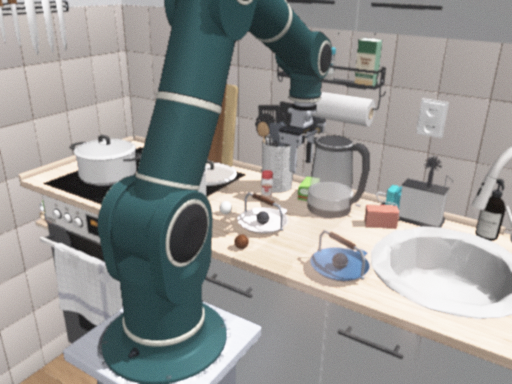

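View pics/wrist0.png

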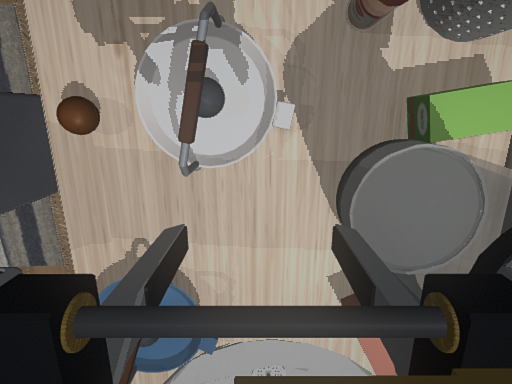

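The scene picture shows the open pot at (180,265), handles near (145,228) and (235,272), the white dish with its ball at (287,221), and the blue dish with its ball at (380,198). In the side picture the bars are near (264,199) and (343,241), and the open pot is hidden by the arm. The wrist picture shows the white bar from (200,42) to (187,142), with the lip at the right (+x).

```bash
cat > m.py <<'E'
from h import *
def bar(im,roi):
    x0,y0,x1,y1=roi; h=cv2.cvtColor(im,cv2.COLOR_RGB2HSV)[y0:y1,x0:x1]
    m=cv2.inRange(h,(0,95,25),(14,255,150))
    n,l,s,c=cv2.connectedComponentsWithStats(m); k=1+np.argmax(s[1:,4])
    p=np.argwhere(l==k)[:,::-1].astype(np.float32)
    (cx,cy),(w,hh),a=cv2.minAreaRect(p)
    v=np.linalg.svd(p-p.mean(0),full_matrices=False)[2][0]; q=(p-p.mean(0))@v
    off=np.array([x0,y0]); mid=p.mean(0)+v*(q.max()+q.min())/2
    return s[k,4],mid+off,p.mean(0)+v*q.min()+off,p.mean(0)+v*q.max()+off
E
python3 - <<'E'
from m import *
np.set_printoptions(precision=3,suppress=True)
I={n:cv2.imread(f'pics/{n}0.png')[:,:,::-1].copy() for n in('scene','side','wrist')}
C={n:cam(n) for n in I}
W={n:bar(I[n],b) for n,b in dict(scene=(265,190,312,215),side=(245,188,282,210),wrist=(170,30,215,150)).items()}
B={n:bar(I[n],b) for n,b in dict(scene=(360,172,402,190),side=(322,228,372,256)).items()}
for n in W: print('W',n,*W[n])
for n in B: print('B',n,*B[n])
for a,b in(('scene','side'),('scene','wrist'),('side','wrist')): print('white',a,b,*tri(C[a],W[a][1],C[b],W[b][1]))
print('blue',*tri(C['scene'],B['scene'][1],C['side'],B['side'][1]))
for n in W:
    e=[plane(C[n],W[n][i],.095) for i in(2,3)]; d=e[1]-e[0]; print('W ends',n,e,np.linalg.norm(d),np.degrees(np.arctan(-d[0]/d[1])))
for n in B:
    e=[plane(C[n],B[n][i],.095) for i in(2,3)]; d=e[1]-e[0]; print('B ends',n,e,np.linalg.norm(d),np.degrees(np.arctan(-d[0]/d[1])))
# pot rim crop
c=cv2.resize(I['scene'][205:315,110:270],None,fx=5,fy=5,interpolation=cv2.INTER_CUBIC)
cv2.imwrite('pics/pot.png',c[:,:,::-1])
E
```

```text
Traceback (most recent call last):
  File "m.py", line 5, in bar
    n,l,s,c=cv2.connectedComponentsWithStats(m); k=1+np.argmax(s[1:,4])
                                                     ~~~~~~~~~^^^^^^^^^
ValueError: attempt to get argmax of an empty sequence
```

```bash
sed -i 's/(0,95,25),(14,255,150)/(0,60,15),(16,255,170)/' m.py
cat > m1.py <<'E'
from m import *
np.set_printoptions(precision=3,suppress=True)
I={n:cv2.imread(f'pics/{n}0.png')[:,:,::-1].copy() for n in('scene','side','wrist')}
C={n:cam(n) for n in I}
for n,p in(('scene',(290,201)),('side',(264,199)),('side',(343,241)),('wrist',(194,90))):
    h=cv2.cvtColor(I[n],cv2.COLOR_RGB2HSV); print(n,h[p[1]-2:p[1]+3,p[0]].tolist())
c=cv2.resize(I['scene'][205:315,110:270],None,fx=5,fy=5,interpolation=cv2.INTER_CUBIC)
cv2.imwrite('pics/pot.png',c[:,:,::-1])
W={n:bar(I[n],b) for n,b in dict(scene=(265,190,312,215),side=(245,188,282,210),wrist=(170,30,215,150)).items()}
B={n:bar(I[n],b) for n,b in dict(scene=(360,172,402,190),side=(322,228,372,256)).items()}
for n in W: print('W',n,*W[n])
for n in B: print('B',n,*B[n])
for a,b in(('scene','side'),('scene','wrist'),('side','wrist')): print('white',a,b,*tri(C[a],W[a][1],C[b],W[b][1]))
print('blue',*tri(C['scene'],B['scene'][1],C['side'],B['side'][1]))
for D in(W,B):
  for n in D:
    e=[plane(C[n],D[n][i],.095) for i in(2,3)]; d=e[1]-e[0]; print('ends',n,*e,np.linalg.norm(d),np.degrees(np.arctan(-d[0]/d[1])))
E
python3 m1.py
```

```text
scene [[14, 167, 84], [14, 165, 62], [12, 137, 56], [10, 136, 58], [16, 59, 142]]
side [[9, 92, 141], [8, 109, 119], [10, 110, 100], [9, 101, 83], [10, 89, 86]]
side [[8, 76, 151], [10, 74, 134], [10, 69, 122], [6, 57, 117], [9, 54, 133]]
wrist [[9, 86, 83], [9, 86, 83], [10, 86, 83], [10, 84, 82], [11, 87, 82]]
W scene 188 [287.345 200.96 ] [301.276 196.96 ] [273.414 204.96 ]
W side 118 [262.616 198.704] [252.502 194.724] [272.731 202.684]
W wrist 843 [189.219 110.531] [193.732  79.105] [184.707 141.958]
B scene 112 [382.199 178.98 ] [394.114 176.561] [370.284 181.398]
B side 89 [341.682 239.542] [330.141 232.761] [353.223 246.323]
white scene side [0.562 0.094 0.096] 0.0009243468928554451
white scene wrist [0.563 0.084 0.094] 0.012948574046107284
white side wrist [0.557 0.085 0.099] 0.01168709363322247
blue [ 0.462 -0.217  0.097] 0.0013210422598648483
ends scene [0.554 0.046 0.095] [0.574 0.137 0.095] 0.09290242660482687 -12.403150898624114
ends side [0.57  0.138 0.095] [0.556 0.054 0.095] 0.08490975946976889 -9.44331413031404
ends wrist [0.565 0.107 0.095] [0.552 0.05  0.095] 0.0576116357144857 -12.046315056011071
ends scene [ 0.451 -0.264  0.095] [ 0.481 -0.181  0.095] 0.08801014482255001 -19.931742648052882
ends side [ 0.481 -0.175  0.095] [ 0.449 -0.256  0.095] 0.08739520365054913 -21.964401141706226
```

View pics/pot.png

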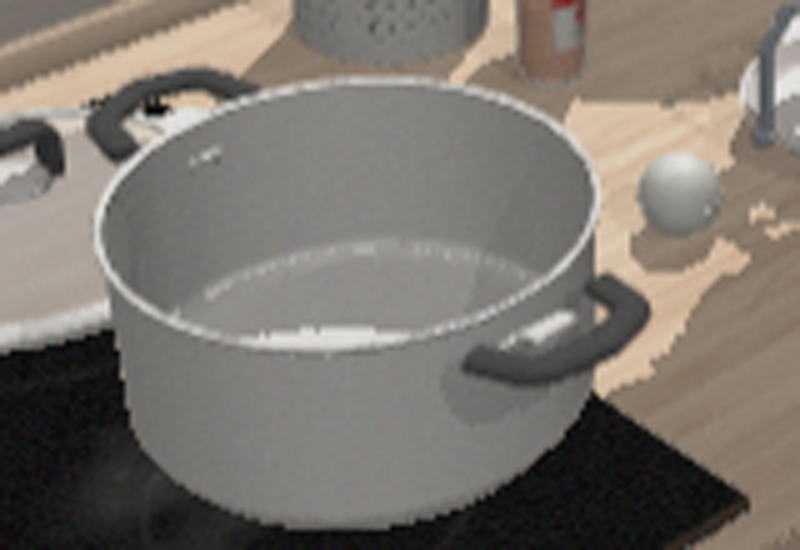

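The pot crop shows the rim from (97,230) on the left to (600,190) on the right, its top at (385,78) and its bottom at (345,350). The handles' outer middles lie near (595,355) at the front and (135,85) at the back, in crop pixels (×5, offset 110,205).

Run:
```python
from h import *
from scipy.optimize import least_squares as ls
np.set_printoptions(precision=3,suppress=True)
C=cam('scene'); f=lambda p:(p[0]/5+110-.4,p[1]/5+205-.4)
P=[(97,230),(600,190),(385,78),(345,350),(150,310),(210,112),(540,130),(560,262),(240,340),(450,330)]
Q=np.array([plane(C,f(p),.117)[:2] for p in P])
s=ls(lambda v:np.hypot(*(Q-v[:2]).T)-v[2],[.6,.4,.1]); print(s.x,s.fun)
for z in(.08,.09,.1):
  a,b=[plane(C,f(p),z)[:2] for p in((595,355),(135,85))]; print(z,a,b,a-s.x[:2],b-s.x[:2],np.hypot(*(a-s.x[:2])),np.hypot(*(b-s.x[:2])))
# lips
Cw=cam('wrist'); print('lip',plane(Cw,(284,115),.026), 'ballW',plane(Cw,(208,98),.031))
```

```text
[0.555 0.459 0.11 ] [-0.001  0.003  0.003  0.002 -0.001  0.001 -0.006 -0.001 -0.002  0.002]
0.08 [0.431 0.421] [0.773 0.439] [-0.124 -0.038] [ 0.218 -0.019] 0.12996295478420283 0.2183860510506629
0.09 [0.42  0.429] [0.757 0.448] [-0.135 -0.029] [ 0.202 -0.011] 0.13798093271412623 0.20180163576040466
0.1 [0.41  0.438] [0.74  0.456] [-0.145 -0.02 ] [ 0.185 -0.002] 0.1468563821578424 0.1855097922234141
lip [0.652 0.075 0.026] ballW [0.566 0.093 0.031]
```

Request:
send_rows(
  targets=[
    {"x":0,"y":0.03,"z":-0.02,"yaw":4,"grip":0},
    {"x":0,"y":0.06,"z":-0.04,"yaw":8,"grip":0},
    {"x":0,"y":0.093,"z":-0.062,"yaw":11.5,"grip":0},
    {"x":0.03,"y":0.093,"z":-0.062,"yaw":11.5,"grip":0},
    {"x":0.03,"y":0.093,"z":-0.062,"yaw":11.5,"grip":0},
    {"x":0.03,"y":0.093,"z":-0.062,"yaw":11.5,"grip":0},
  ],
)

```text
time_s: 0.75
ee_pos: [0.5633, 0.0924, 0.3748]
orientation: [0.157, 1.566, -0.159]
ft_force: [-0.1, -1.0, 0.5]
grip_width: 0.0939
```

Run:
```python
from m import *
C,im=shot('wrist','w1.png'); print(np.array(r.get_obs()['ee_pos']))
print(proj(C,(.563,.093,.095)))
```

```text
[0.56351264 0.09225421 0.37532564]
[259.79325721 200.39675924]
```

View pics/w1.png

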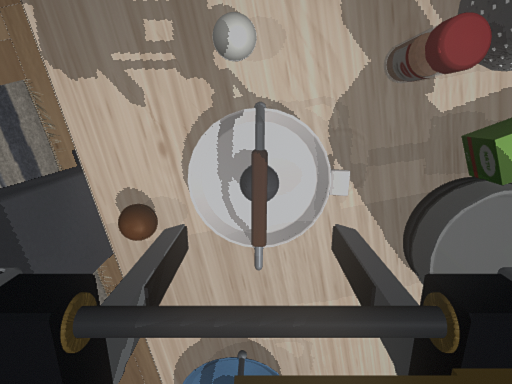

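The white bar runs vertically from (260,150) to (259,245), centred as predicted, with the ball at (259,183) and the lip at the right. The alignment is good, so I'll go down.

Request:
send_rows(
  grip_force=30,
  targets=[
    {"x":0.03,"grip":0},
    {"x":0.06,"grip":0},
    {"x":0.085,"grip":0.2},
    {"x":0.1,"grip":0.4},
    {"x":0.1,"grip":0.55},
    {"x":0.1,"grip":0.65},
    {"x":0.1,"grip":0.72},
    {"x":0.1,"grip":0.78},
    {"x":0.1,"grip":0.82},
    {"x":0.1,"grip":0.86},
    {"x":0.1,"grip":0.9},
    {"x":0.1,"grip":1},
    {"x":0.1,"grip":1},
    {"x":0.1,"grip":1},
    {"x":0.1,"grip":1},
    {"x":0.1,"grip":1},
  ],
)

```text
invalid input
```

```bash
python3 -c "
from h import *
o=r.get_obs();print(o['ee_pos'],o['ft_force'],o['torque'],o['grip_width'],o['joint_efforts'])"
```

```text
[0.56351264 0.09225421 0.37532564] [ 0.18931848 -0.65047038  0.68644519] [-0.00501176  0.00953681 -0.0328287 ] 0.09397214594945846 [-1.01097811e+00 -7.48956370e+01  9.43201769e-03 -3.89836729e+01
 -6.73295301e-02 -6.74864673e-02 -3.79739460e-03]
```

Request:
send_rows(
  grip_force=30,
  targets=[
    {"x":0.03,"y":0,"z":0,"yaw":0,"grip":0},
    {"x":0.06,"y":0,"z":0,"yaw":0,"grip":0},
    {"x":0.085,"y":0,"z":0,"yaw":0,"grip":0.2},
    {"x":0.1,"y":0,"z":0,"yaw":0,"grip":0.4},
    {"x":0.1,"y":0,"z":0,"yaw":0,"grip":0.55},
    {"x":0.1,"y":0,"z":0,"yaw":0,"grip":0.65},
    {"x":0.1,"y":0,"z":0,"yaw":0,"grip":0.72},
    {"x":0.1,"y":0,"z":0,"yaw":0,"grip":0.78},
    {"x":0.1,"y":0,"z":0,"yaw":0,"grip":0.82},
    {"x":0.1,"y":0,"z":0,"yaw":0,"grip":0.86},
    {"x":0.1,"y":0,"z":0,"yaw":0,"grip":0.9},
    {"x":0.1,"y":0,"z":0,"yaw":0,"grip":1},
    {"x":0.1,"y":0,"z":0,"yaw":0,"grip":1},
    {"x":0.1,"y":0,"z":0,"yaw":0,"grip":1},
    {"x":0.1,"y":0,"z":0,"yaw":0,"grip":1},
  ],
)

```text
time_s: 2.3
ee_pos: [0.5629, 0.0929, 0.2746]
orientation: [0.158, 1.565, -0.158]
ft_force: [-2.3, -0.2, 0.6]
grip_width: 0.0138
```

```bash
python3 -c "
from h import *
o=r.get_obs();print(o['ee_pos'],o['ft_force'],o['torque'],o['grip_width'],o['joint_efforts'])"
```

```text
[0.56290255 0.09294801 0.27456436] [-2.28639428 -0.17865007  0.58052181] [-0.04799805  0.37019415  0.00586645] 0.013818720843143803 [ 5.15026669e-02 -8.26987338e+01  6.75401744e-01 -3.52331471e+01
  2.21474045e-03 -4.67394255e-01  1.28453120e-02]
```

Gripped. Now a gentle 40 mm lift and weigh.

Request:
send_rows(
  targets=[
    {"x":-0.001,"y":0,"z":0,"yaw":0,"grip":1},
    {"x":-0.003,"y":0,"z":0,"yaw":0,"grip":1},
    {"x":-0.006,"y":0,"z":0,"yaw":0,"grip":1},
    {"x":-0.01,"y":0,"z":0,"yaw":0,"grip":1},
    {"x":-0.015,"y":0,"z":0,"yaw":0,"grip":1},
    {"x":-0.02,"y":0,"z":0,"yaw":0,"grip":1},
    {"x":-0.025,"y":0,"z":0,"yaw":0,"grip":1},
    {"x":-0.03,"y":0,"z":0,"yaw":0,"grip":1},
    {"x":-0.034,"y":0,"z":0,"yaw":0,"grip":1},
    {"x":-0.037,"y":0,"z":0,"yaw":0,"grip":1},
    {"x":-0.039,"y":0,"z":0,"yaw":0,"grip":1},
    {"x":-0.04,"y":0,"z":0,"yaw":0,"grip":1},
    {"x":-0.04,"y":0,"z":0,"yaw":0,"grip":1},
    {"x":-0.04,"y":0,"z":0,"yaw":0,"grip":1},
    {"x":-0.04,"y":0,"z":0,"yaw":0,"grip":1},
    {"x":-0.04,"y":0,"z":0,"yaw":0,"grip":1},
  ],
)

```text
time_s: 3.9
ee_pos: [0.563, 0.093, 0.3145]
orientation: [0.157, 1.565, -0.158]
ft_force: [-0.6, -0.6, -5.4]
grip_width: 0.0137
```

Run:
```python
from h import *
F=[]
for i in range(4):
    C,im=shot('wrist','w2.png'); o=r.get_obs(); F.append(o['ft_force'])
print(np.array(F),o['torque'],o['ee_pos'],o['grip_width'])
```

```text
[[-0.36833376  0.98088091 -5.7009955 ]
 [-0.78641291 -0.04203939 -5.94217554]
 [ 0.40873574  0.36527515 -5.09768811]
 [ 0.28109221  0.24127599 -5.73574366]] [-0.04314421  0.00340383  0.01264271] [0.56299022 0.09299715 0.31457322] 0.013483686116491445
```

View pics/w2.png

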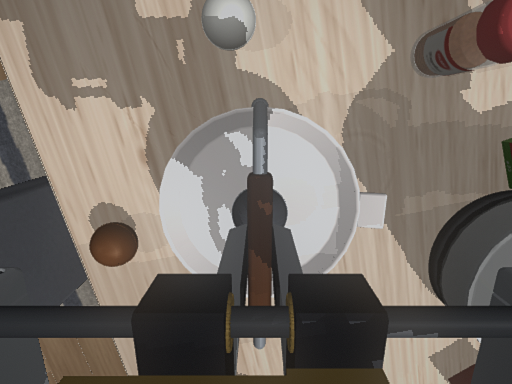

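The measured weight is about 5.6 N, or 0.57 kg, so the white dish carries the iron ball. The picture shows the ball at (259,210), central under the bar. Next I'll check clearances to the jar and holder and work out the transport rows.

Run:
```python
from h import *
np.set_printoptions(precision=4,suppress=True)
C=cam('scene')
for n,p in dict(jar=(220,219),holder=(187,216),potR=(330,240)).items(): print(n,plane(C,p,0))
s=np.linspace(0,1,31)[1:]; print((s**3*(10-15*s+6*s*s)))
```

```text
jar [0.7453 0.1849 0.    ]
holder [0.8269 0.2445 0.    ]
potR [0.4474 0.0413 0.    ]
[0.0004 0.0027 0.0086 0.0192 0.0355 0.0579 0.0867 0.1219 0.1631 0.2099
 0.2616 0.3174 0.3765 0.4377 0.5    0.5623 0.6235 0.6826 0.7384 0.7901
 0.8369 0.8781 0.9133 0.9421 0.9645 0.9808 0.9914 0.9973 0.9996 1.    ]
```

Request:
send_rows(
  targets=[
    {"x":-0.001,"y":0,"z":0,"yaw":0,"grip":1},
    {"x":-0.003,"y":0,"z":0,"yaw":0,"grip":1},
    {"x":-0.006,"y":0,"z":0,"yaw":0,"grip":1},
    {"x":-0.011,"y":0,"z":0,"yaw":0,"grip":1},
    {"x":-0.018,"y":0,"z":0,"yaw":0,"grip":1},
    {"x":-0.027,"y":0,"z":0,"yaw":0,"grip":1},
    {"x":-0.037,"y":0,"z":0,"yaw":0,"grip":1},
    {"x":-0.048,"y":0,"z":0,"yaw":0,"grip":1},
    {"x":-0.06,"y":0,"z":0,"yaw":0,"grip":1},
    {"x":-0.072,"y":0,"z":0,"yaw":0,"grip":1},
    {"x":-0.083,"y":0,"z":0,"yaw":0,"grip":1},
    {"x":-0.093,"y":0,"z":0,"yaw":0,"grip":1},
    {"x":-0.101,"y":0,"z":0,"yaw":0,"grip":1},
    {"x":-0.107,"y":0,"z":0,"yaw":0,"grip":1},
    {"x":-0.112,"y":0,"z":0,"yaw":0,"grip":1},
    {"x":-0.115,"y":0,"z":0,"yaw":0,"grip":1},
    {"x":-0.117,"y":0,"z":0,"yaw":0,"grip":1},
    {"x":-0.118,"y":0,"z":0,"yaw":0,"grip":1},
    {"x":-0.118,"y":0,"z":0,"yaw":0,"grip":1},
  ],
)

```text
time_s: 6.0
ee_pos: [0.563, 0.093, 0.4325]
orientation: [0.157, 1.565, -0.158]
ft_force: [0.5, 0.6, -4.9]
grip_width: 0.014
```

Request:
send_rows(
  targets=[
    {"x":0,"y":0,"z":0,"yaw":-0.1,"grip":1},
    {"x":0,"y":0.001,"z":0,"yaw":-0.5,"grip":1},
    {"x":0,"y":0.003,"z":0,"yaw":-1.5,"grip":1},
    {"x":0,"y":0.006,"z":-0.001,"yaw":-3,"grip":1},
    {"x":0,"y":0.011,"z":-0.0015,"yaw":-5.2,"grip":1},
    {"x":0,"y":0.017,"z":-0.002,"yaw":-8.2,"grip":1},
    {"x":0,"y":0.025,"z":-0.003,"yaw":-11.8,"grip":1},
    {"x":0,"y":0.033,"z":-0.0045,"yaw":-15.9,"grip":1},
    {"x":0,"y":0.043,"z":-0.0055,"yaw":-20.4,"grip":1},
    {"x":0,"y":0.0525,"z":-0.007,"yaw":-25,"grip":1},
    {"x":0,"y":0.062,"z":-0.0085,"yaw":-29.6,"grip":1},
    {"x":0,"y":0.072,"z":-0.0095,"yaw":-34.1,"grip":1},
    {"x":0,"y":0.08,"z":-0.011,"yaw":-38.2,"grip":1},
    {"x":0,"y":0.088,"z":-0.012,"yaw":-41.8,"grip":1},
    {"x":0,"y":0.094,"z":-0.0125,"yaw":-44.8,"grip":1},
    {"x":0,"y":0.099,"z":-0.013,"yaw":-47,"grip":1},
    {"x":0,"y":0.102,"z":-0.0135,"yaw":-48.5,"grip":1},
    {"x":0,"y":0.104,"z":-0.014,"yaw":-49.5,"grip":1},
    {"x":0,"y":0.105,"z":-0.014,"yaw":-49.9,"grip":1},
    {"x":0,"y":0.105,"z":-0.014,"yaw":-50,"grip":1},
  ],
)

```text
time_s: 8.0
ee_pos: [0.5702, 0.1987, 0.4326]
orientation: [-0.526, 1.506, 0.526]
ft_force: [0.7, 0.2, -5.4]
grip_width: 0.0139
```

Request:
send_rows(
  targets=[
    {"x":0,"y":0,"z":0,"yaw":-0.1,"grip":1},
    {"x":0,"y":0,"z":0,"yaw":-0.5,"grip":1},
    {"x":0,"y":0,"z":0,"yaw":-1.5,"grip":1},
    {"x":0,"y":0,"z":0,"yaw":-3.2,"grip":1},
    {"x":0,"y":0,"z":0,"yaw":-5.7,"grip":1},
    {"x":0,"y":0,"z":0,"yaw":-9,"grip":1},
    {"x":0,"y":0,"z":0,"yaw":-13,"grip":1},
    {"x":0,"y":0,"z":0,"yaw":-17.5,"grip":1},
    {"x":0,"y":0,"z":0,"yaw":-22.4,"grip":1},
    {"x":0,"y":0,"z":0,"yaw":-27.5,"grip":1},
    {"x":0,"y":0,"z":0,"yaw":-32.6,"grip":1},
    {"x":0,"y":0,"z":0,"yaw":-37.5,"grip":1},
    {"x":0,"y":0,"z":0,"yaw":-42,"grip":1},
    {"x":0,"y":0,"z":0,"yaw":-46,"grip":1},
    {"x":0,"y":0,"z":0,"yaw":-49.3,"grip":1},
    {"x":0,"y":0,"z":0,"yaw":-51.8,"grip":1},
    {"x":0,"y":0,"z":0,"yaw":-53.5,"grip":1},
    {"x":0,"y":0,"z":0,"yaw":-54.5,"grip":1},
    {"x":0,"y":0,"z":0,"yaw":-55,"grip":1},
    {"x":0,"y":0,"z":0,"yaw":-55,"grip":1},
  ],
)

```text
time_s: 10.0
ee_pos: [0.5702, 0.1987, 0.4326]
orientation: [-1.254, 1.18, 1.254]
ft_force: [0.7, 0.0, -5.3]
grip_width: 0.0133
```

Run:
```python
from h import *
np.set_printoptions(precision=3,suppress=True)
o=r.get_obs(); print(o['ee_pos'],cv2.Rodrigues(np.array(o['orientation'],float))[0],o['joint_pos'],o['ft_force'])
I=[shot(n,n+'3.png')[1] for n in('scene','side','wrist')]
cv2.imwrite('pics/c3.png',np.vstack([np.hstack([cv2.resize(i,(400,300)) for i in I[:2]]),np.hstack([cv2.resize(I[2],(400,300)),np.zeros((300,400,3),np.uint8)])])[:,:,::-1])
```

```text
[0.57  0.199 0.433] [[-0.    -0.998 -0.061]
 [-0.    -0.061  0.998]
 [-1.     0.    -0.   ]] [-0.105  0.378 -0.365  1.627  0.144  1.163  1.128] [ 0.69   0.045 -5.334]
```

View pics/c3.png

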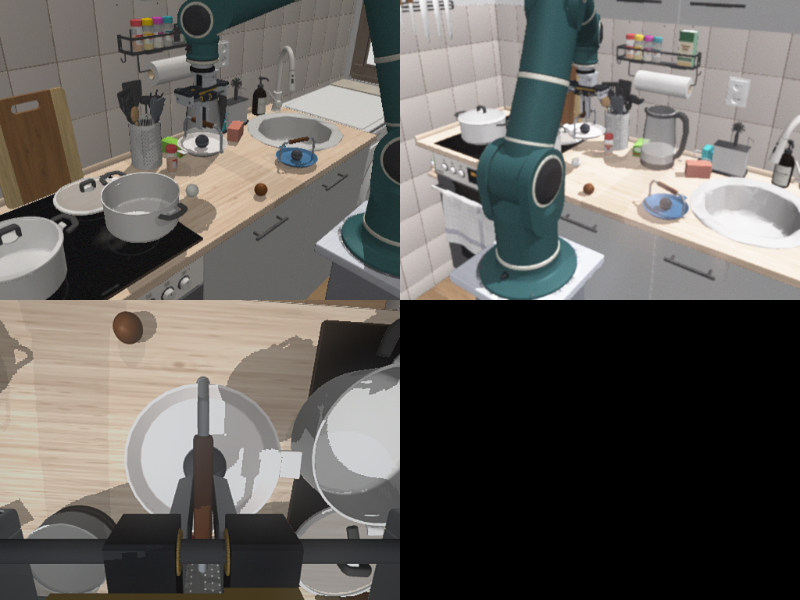

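The scene view shows the white dish level beside the pot, and the blue dish untouched. The wrist view shows the ball at (205,465) in the middle and the lip at (290,463) pointing at the pot, whose rim's left edge is at (313,460). As a cross-check I'll fit the pot centre from this second view.

Run:
```python
from h import *
from scipy.optimize import least_squares as ls
np.set_printoptions(precision=3,suppress=True)
C=cam('wrist')
P=[(313,460),(330,410),(360,380),(330,500),(350,517),(375,526)]
Q=np.array([plane(C,(x*1.28,(y-300)*1.28),.117)[:2] for x,y in P])
s=ls(lambda v:np.hypot(*(Q-v).T)-.112,[.55,.46]); print(s.x,s.fun)
print('ball',plane(C,(205*1.28,165*1.28),.158+.031), r.get_obs()['joint_vel'])
```

```text
[0.554 0.457] [ 0.002  0.001 -0.001 -0.003 -0.001  0.002]
ball [0.566 0.2   0.189] [-0.001  0.001  0.    -0.001  0.    -0.003  0.   ]
```

Request:
send_rows(
  targets=[
    {"x":0,"y":0,"z":0,"yaw":0,"grip":1},
    {"x":0,"y":0,"z":0,"yaw":0,"grip":1},
    {"x":0,"y":0,"z":0,"yaw":0,"grip":1},
    {"x":0,"y":0,"z":0,"yaw":0,"grip":1},
    {"x":0,"y":0,"z":0,"yaw":0,"grip":1},
    {"x":0,"y":0,"z":0,"yaw":0,"grip":1},
  ],
)

```text
time_s: 10.75
ee_pos: [0.5702, 0.1987, 0.4326]
orientation: [-1.254, 1.18, 1.254]
ft_force: [-0.5, -0.3, -5.3]
grip_width: 0.0139
```

```bash
python3 -c "
from plant import r
print(r.finish_job())"
```

```text
the job is handed in; nothing more can be done
None
```

I handed the job in at about 10.8 s with the white dish held beside the pot. The white dish weighed about 5.5 N (0.56 kg) when lifted, so it carries the iron ball. I never touched the blue dish. I turned the white dish about 105° so its lip points at the pot.

Last checks:
- **Position:** the dish is about 0.26 m right of the pot centre, and its underside is about 158 mm up, roughly 4 cm above the rim.
- **Lip line:** it passes within about 1 cm of the pot centre. Two camera views put that centre within 2 mm of each other, at (0.555, 0.459) and (0.554, 0.457).
- **Ball and grip:** the ball is about 4 mm from the dish's middle, though the bar partly hides it in that view. The tool is vertical, the grip opening is 13.9 mm on the 14 mm bar, and the arm is at rest.
- **Pot handles:** I found their direction only roughly, to a few degrees and from one view. That should be well inside the 70 mm allowance.

No check failed. One early estimate did disagree: the wrist-camera bar mask caught only part of the white bar, so I dropped it for the scene and side measurement. The hover picture then confirmed that measurement.

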